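# Hang a keyhole tray on the sprung stud of a worktop organiser

## Robot

A 6-joint arm with a two-finger parallel gripper is mounted at the origin on a cart in front of the work surface, level with it; the furniture and walls round the work are solid. World frame = base frame: x ahead of the robot, y to its left, z up, the work surface at z = 0. Lengths are in mm, angles in rad, forces in N, time in s.
With the tool pointing down it reaches from about 350 to 775 mm from the base axis. Payload 7.3 kg.
Tool frame: the origin (TCP) lies midway between the tips of the shut fingers; the grasp point (between the pads) lies 19 mm behind it; z points along the fingers, y is the direction in which the jaws open and shut (so a half turn about z gives the same grasp; the last joint's range is limited). The gripper opens to 92 mm and grips with 3 to 60 N. Pads are 19 mm wide; open, the fingers measure 130 mm over their backs; the gripper's body (75 mm by 190 mm) begins 47 mm behind the grasp point.
Start: joints at [-1.283, 0.342, 1.524, -0, 1.275, -0.146], TCP at [220.693, -476.382, 226.741] pointing down, gripper open.
Joint ranges: [-2.53, 2.53], [-0.77, 2.02], [0.04, 2.7], [-1, 4.14], [0.28, 2.66], [-3.11, 3.11]. Speed limits (rad/s): [2.57, 2.57, 3.14, 3.14, 3.14, 3.14].

## Interface

Orientations are given as [roll, pitch, yaw] about the fixed x, y, z axes, in that order (R = Rz(yaw) Ry(pitch) Rx(roll)).
In Python, from plant import sensors, imaging, ticket gives the robot as it stands. The module is installed in compiled form; this text tells all that it offers.
- The arm moves only by the tool arm_command, never from a script. Its argument "increments" is one flat list of numbers, 5 for each row, row after row: the closure, from 0 (fully open) to 1 (shut), then the shift along the tool's x, y, z in mm, then the turn about the tool's z in degrees. In form: [hand, dx, dy, dz, spin, hand, dx, dy, dz, spin, ...]. A call has 1 to 20 rows; each row is the pose to reach, as a shift and turn from the pose commanded when the call began, along the tool's axes at that moment; what a row does not reach only later rows make up. A row lasts 1/8 s, in which the tool goes at most 62.5 mm and 10.7 degrees, less where a joint would pass 70% of its speed; a pose out of reach is approached as far as the arm can. A call with a gripper value outside its range is refused whole. The fingers move at their own pace and stop on an object; the grip force is fixed at half the most. Time passes only in rows, so rows that repeat a pose let the fingers close. It gives the time, the measured TCP pose, the force and the opening at its end, in the units of the state.
- sensors.get_obs(): the state, without advancing time (a new reading comes with each control period).
- imaging.capture(name): name is "scene" or "top" or "wrist"; returns the picture (420x560x3 uint8, blue, green, red); there is no depth.
- imaging.calibration(name): a dict with "fx", "fy", "cx", "cy" (pixels), "world_to_cam" (4x4, takes a point from world to camera coordinates); the wrist camera has in their place "hand_eye" (4x4, takes a point from camera to tool coordinates, whose origin is the TCP and whose axes are the flange's). Camera axes: x right, y down, z forward; pixel columns grow to the right and rows downward; lengths in mm; the calibration is good to about 2 mm. A picture is of the moment at which its call begins: read the wrist's pose just before it. calibration takes no time and is no camera call.
- ticket.close_job(): hands the job in, once; it reports no verdict.
The state is a dict: "time": time; "joint_positions": joint angles; "dq": joint speeds; "tau": joint torques, N m; "tool_pos": TCP position; "tcp_rot": TCP orientation; "contact_force": force on the tool from outside, world axes, zero at the start; "moment": the same for the moment, N m; "grip_width": finger opening in mm.
Only numpy, scipy, OpenCV 4.12 (cv2) and the standard library are available. Lean on these libraries where they do the work, as an engineer would, in place of code of your own. Each camera call takes 0.05 s, during which the arm holds its last target. There are 200 camera calls.

## Task

Pick up the small green tray by its black grip and hang it on the stud of the wooden organiser board: slip the round part of the keyhole over the stud's brass head until the back plate meets the board, then, still holding the tray, press it down until it is fully home, locked behind the head. Then let go, leaving it hanging upright and flat on the board. Work gently, with no more than about 20 N on the board and stud, and leave the salt shaker, spice jar and cup as they stand.

Things in the scene. Friction and masses are not known exactly. Their poses are not given: they have to be found in the camera images.
- organiser: Fixed wooden board, 150 mm wide (y), 136 mm high, 16 mm thick, on a 10 mm thick steel foot that reaches 30 mm ahead of it. Origin: centre of the lower edge of its front face, at worktop level; x points into the board (away from the robot's side), y to the left along the face, z up. The front face is the plane x = 0.
- stud_nominal (a point): Centre of the square steel patch on the board's face, 110 mm above the worktop; axes as the organiser's. The stud stands out of the face (to -x) near here, but its axis lies up to 11 mm to either side and 8 mm above or below this point, differently each time, and is not reported: look or feel for it. Neck 8 mm across; brass head 18 mm across, its back 6.5 mm and its front 11.5 mm off the face.
- stud_pin (a joint): How far the stud's head is drawn out of the board against its spring, 0 at rest, at most 0.006 m (about 2 N to start, 1.5 N more per mm); near 0.0015 when the tray hangs locked. The stud is firm sideways and up and down.
- holder: Green tray with a back plate, 0.22 kg (from a fifth less to a third more), upright. Origin: centre of the lower edge of the plate's back face; x out of the back face (into the board when hung), y left, z up, as the organiser's when hung. Plate 80 mm wide, 96 mm high, 4 mm thick (x -4 to 0 mm). The tray reaches to x = -64 mm, 28 mm high.
- keyhole_entry (a point): Centre of the keyhole's entry on the plate's back face, 48 mm above the holder's origin; axes as the holder's. The entry is an octagon 24 mm across flats, through the plate; from it an 11 mm wide slot leads straight up, through 45 degree shoulders, to a closed end 80 mm above the origin.
- keyhole_seat (a point): Where the stud's axis lies when fully home, on the plate's back face, 76 mm above the holder's origin (28 mm above the entry centre). Beside the slot two ramped rails thicken the plate's front to 8 mm and draw the sprung head out: pressing down takes roughly 2 to 12 N, the tray may stick part way if left, and a hard stop is felt when the neck meets the slot's end.
- holder_grip (a point): Middle of the black grip on top of the plate, 114 mm above the holder's origin and 22 mm in front of its back face (x = -22 mm); axes as the holder's. The grip is 18 mm wide (y; pinch it across this from above), 40 mm deep (x from -40 to 0) and reaches from 90 to 134 mm height.
- salt_shaker: Salt shaker, 44 mm across, 90 mm high, bystander; origin at the centre of its underside, z up.
- jar: Spice jar with a mustard-coloured cap, 42 mm across, 106 mm high, bystander; origin at the centre of its underside, z up.
- cup: Cream cup with a diamond pattern, 90 mm across with handle 114 mm, 60 mm high, bystander; origin at the centre of its underside, z up.

How it is judged:
By the outcome, as a careful person would: the job done as asked, in the order asked, and still so for the second after the job is handed in, with the robot touching nothing.
It also fails if it takes over 72 s, if anything falls off the work surface, if the arm or the gripper's body presses on something with over 40 N, if the wrist force passes 120 N, or if a joint passes its speed limit or range.

## Working session

There is one attempt and no reset: what is moved stays moved. The work goes in short steps, Python scripts to look and compute and a tool call to move; the robot and the scene stay as the last step left them, time stands still between calls to the robot, and variables do not carry over. Pictures are saved under pics/ and viewed, about 8 in all and at most 12, crops included, and the job is handed in when it is done.

Besides the shell and the picture viewer there is one more tool, called after "Request:" as name(argument=value, ...) on one line, values as JSON. arm_command: Moves the arm, as the interface text tells. Its arguments: {"type":"object","properties":{"increments":{"type":"array","items":{"type":"number"}}},"required":["increments"]}

```bash
mkdir -p pics
python3 - <<'E'
from plant import sensors, imaging
import cv2,numpy as np,json
print(sensors.get_obs())
for n in("scene","top","wrist"):
    im=imaging.capture(n); cv2.imwrite(f"pics/{n}0.png",im)
    print(n,{k:np.round(v,3).tolist() for k,v in imaging.calibration(n).items()})
a=cv2.imread("pics/scene0.png");b=cv2.imread("pics/top0.png")
E
```

```text
{'time': 0.0, 'joint_positions': array([-1.28303374e+00,  3.42708289e-01,  1.52502299e+00,  1.04292644e-05,
        1.27539163e+00, -1.45984436e-01]), 'dq': array([-0.00019404,  0.00040242, -0.00226122, -0.00050841, -0.00071744,
       -0.00082528]), 'tau': array([-1.68576635e-04, -4.31240201e+01, -2.44218206e+01,  7.17753125e-02,
        5.59608615e-02, -1.60040913e-04]), 'tool_pos': array([ 220.55729316, -475.97429161,  226.0503689 ]), 'tcp_rot': array([-3.14008012e+00, -2.32467969e-04,  4.33743800e-01]), 'contact_force': array([ 0.45515595, -0.48753359, -0.18703661]), 'moment': array([-0.05191291, -0.02417014,  0.04362019]), 'grip_width': 91.73502919782933}
scene {'fx': 391.609, 'fy': 391.609, 'cx': 284.003, 'cy': 196.884, 'world_to_cam': [[-0.429, -0.903, -0.001, 224.904], [-0.475, 0.226, -0.85, 314.692], [0.768, -0.364, -0.527, 853.501], [0.0, 0.0, 0.0, 1.0]]}
top {'fx': 395.47, 'fy': 395.47, 'cx': 280.957, 'cy': 207.05, 'world_to_cam': [[0.004, -1.0, 0.012, 9.98], [-0.996, -0.005, -0.095, 505.973], [0.095, -0.012, -0.995, 1214.86], [0.0, 0.0, 0.0, 1.0]]}
wrist {'fx': 315.713, 'fy': 315.713, 'cx': 278.23, 'cy': 208.228, 'hand_eye': [[-0.0, -0.952, -0.305, 82.649], [1.0, -0.0, -0.0, 0.704], [0.0, -0.305, 0.952, -158.083], [0.0, 0.0, 0.0, 1.0]]}
```

View pics/scene0.png

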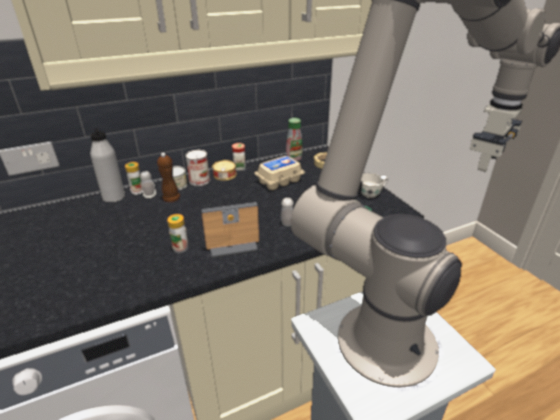

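View pics/top0.png

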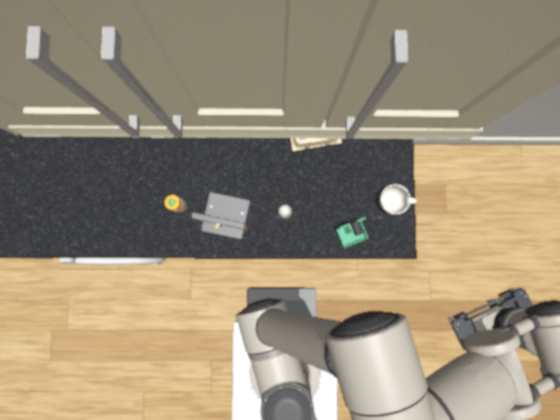

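Scene view: the board is at about (231,228), with the stud near (231,214). Top view: the board's top edge runs (193,216) to (245,228). The tray is at (353,232), jar (173,203), shaker (285,211) and cup (396,199). Next I'll zoom in and measure.

```bash
cat > h.py <<'E'
import numpy as np,cv2
from scipy.spatial.transform import Rotation as R
from plant import sensors,imaging
def cam(n,obs=None):
    c=imaging.calibration(n)
    K=np.array([[c['fx'],0,c['cx']],[0,c['fy'],c['cy']],[0,0,1]])
    if n=='wrist':
        T=np.eye(4);T[:3,:3]=R.from_euler('xyz',obs['tcp_rot']).as_matrix();T[:3,3]=obs['tool_pos']
        W=np.linalg.inv(T@np.array(c['hand_eye']))
    else: W=np.array(c['world_to_cam'])
    return K,W
def ray(n,uv,obs=None):
    K,W=cam(n,obs); d=W[:3,:3].T@np.linalg.solve(K,[uv[0],uv[1],1]); return -W[:3,:3].T@W[:3,3],d
def onz(n,uv,z,obs=None):
    o,d=ray(n,uv,obs); return o+d*(z-o[2])/d[2]
def onplane(n,uv,p,nrm,obs=None):
    o,d=ray(n,uv,obs); return o+d*(np.dot(np.subtract(p,o),nrm)/np.dot(d,nrm))
def proj(n,P,obs=None):
    K,W=cam(n,obs); q=K@(W[:3,:3]@np.asarray(P,float)+W[:3,3]); return q[:2]/q[2]
def snap(name):
    obs=sensors.get_obs(); return obs,imaging.capture(name)
E
python3 - <<'E'
from h import *
for t,uv,z in [("boardL",(193,216),136),("boardR",(245,228),136),("tray c",(353,232),28),("jar",(173,203),106),("shaker",(285,211),90),("cup",(396,199),60)]:
    print(t,onz('top',uv,z).round(0))
t=cv2.imread('pics/top0.png');s=cv2.imread('pics/scene0.png')
a=cv2.resize(t[180:255,160:260],(400,300),interpolation=cv2.INTER_CUBIC)
b=cv2.resize(t[205:265,325:405],(400,300),interpolation=cv2.INTER_CUBIC)
c=cv2.resize(s[195:261,190:278],(400,300),interpolation=cv2.INTER_CUBIC)
cv2.imwrite('pics/z1.png',np.vstack([np.hstack([a,b]),np.hstack([c,c*0])]))
hsv=cv2.cvtColor(t,cv2.COLOR_BGR2HSV)
m=cv2.inRange(hsv,(60,80,60),(95,255,255));m[:, :325]=0
n,l,st,ce=cv2.connectedComponentsWithStats(m);print(st[1:],ce[1:])
E
```

```text
boardL [468. 263. 136.]
boardR [435. 115. 136.]
tray c [ 429. -212.   28.]
jar [508. 328. 106.]
shaker [488.   1.  90.]
cup [ 529. -339.   60.]
[[336 217  32  31 513]] [[350.80701754 233.70565302]]
```

View pics/z1.png

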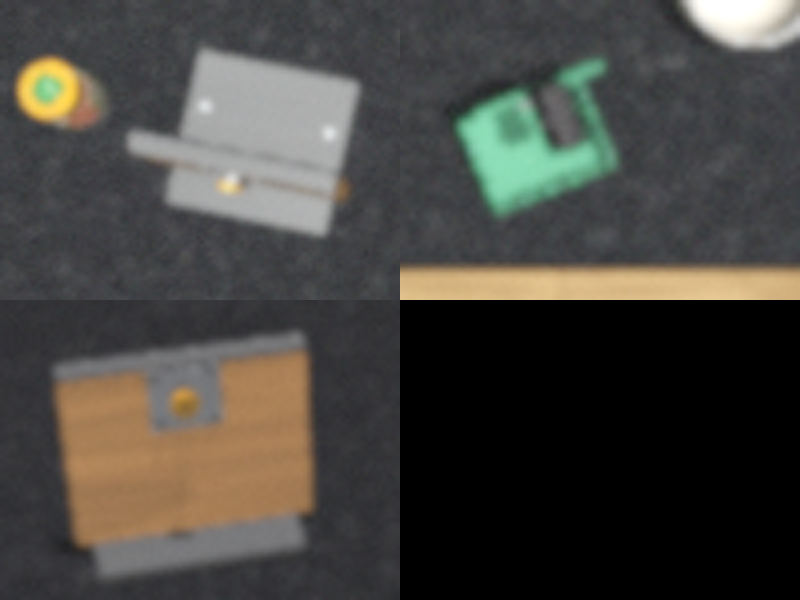

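The tray stands with its plate facing away from the robot, at yaw ≈ 0.43. The board's yaw is ≈ -0.22. I'll move over the tray with the wrist turned half round, so the camera ends up on the robot's side.

Request:
arm_command(increments=[0, 15, -7, -10, -9, 0, 45, -22, -30, -18, 0, 85, -41, -50, -27, 0, 130, -63, -73, -36, 0, 175, -85, -73, -45, 0, 215, -104, -73, -54, 0, 250, -120, -73, -63, 0, 280, -135, -73, -72, 0, 305, -146, -73, -81, 0, 305, -146, -73, -90, 0, 305, -146, -73, -99, 0, 305, -146, -73, -108, 0, 305, -146, -73, -117, 0, 305, -146, -73, -126, 0, 305, -146, -73, -135, 0, 305, -146, -73, -144, 0, 305, -146, -73, -153, 0, 305, -146, -73, -162, 0, 305, -146, -73, -171, 0, 305, -146, -73, -180])

```text
time: 2.65
tool_pos: [435.9, -215.6, 299.5]
tcp_rot: [3.141, -0.0, -2.703]
contact_force: [-0.1, -0.2, 0.4]
grip_width: 91.9
```

Run:
```python
from h import *
obs,im=snap('wrist');cv2.imwrite('pics/w1.png',im)
obs2=sensors.get_obs()
print(obs['tool_pos'],obs['tcp_rot'],obs['joint_positions'].round(2),obs['time'])
np.save('w1obs.npy',obs,allow_pickle=True)
hsv=cv2.cvtColor(im,cv2.COLOR_BGR2HSV)
m=cv2.inRange(hsv,(60,80,50),(95,255,255))
n,l,st,ce=cv2.connectedComponentsWithStats(m);print(st[1:][st[1:,4]>200])
```

```text
[ 435.93479969 -215.590691    299.45810452] [ 3.14110853e+00 -3.38878825e-04 -2.70257657e+00] [-0.62  0.22  1.49 -0.    1.43 -2.63] 2.65
[[ 253  141   67   65 3124]]
```

View pics/w1.png

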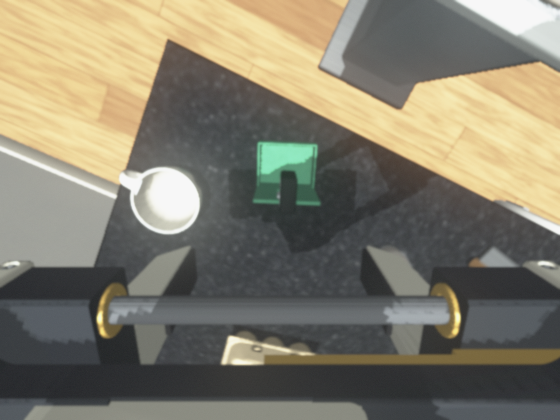

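The wrist view shows the tray with its plate's top edge along about (253,204)-(320,206), and the black grip at about (288,190). I'll measure these finely.

Run:
```python
from h import *
obs=np.load('w1obs.npy',allow_pickle=True).item();im=cv2.imread('pics/w1.png')
hsv=cv2.cvtColor(im,cv2.COLOR_BGR2HSV)
m=cv2.inRange(hsv,(60,80,50),(95,255,255))
pts=[]
for u in range(254,320):
    if 278<u<300: continue
    r=np.where(m[135:212,u])[0]
    if len(r): pts.append((u,r.max()+135+0.5))
pts=np.array(pts); 
W=np.array([onz('wrist',p,96,obs) for p in pts])
k=np.polyfit(W[:,0]*0+np.arange(len(W)),W[:,0],1)
vx,vy,x0,y0=cv2.fitLine(W[:,:2].astype(np.float32),cv2.DIST_HUBER,0,0.01,0.01).ravel()
if vy<0: vx,vy=-vx,-vy
print('plate back top line dir',vx,vy,'yaw x axis',np.arctan2(-vx,vy),'pt',x0,y0)
print('ends',W[0],W[-1],np.linalg.norm(W[0]-W[-1]),pts[0],pts[-1])
cr=im[130:220,240:340]
cv2.imwrite('pics/w1c.png',cv2.resize(cr,(600,540),interpolation=cv2.INTER_CUBIC))
g=cv2.cvtColor(im,cv2.COLOR_BGR2GRAY)
for r in (174,178,182,186): print(r,g[r,272:304].tolist())
```

```text
plate back top line dir -0.38175842 0.92426217 yaw x axis 0.39169806 pt 456.8727 -196.94518
ends [ 471.32861746 -231.58821571   96.        ] [ 440.56968052 -160.0682343    96.        ] 77.853837040759 [254.  202.5] [319.  204.5]
174 [128, 129, 129, 128, 128, 128, 124, 115, 91, 68, 54, 50, 50, 50, 51, 51, 52, 51, 53, 52, 52, 53, 60, 79, 104, 122, 128, 128, 128, 129, 129, 128]
178 [128, 127, 128, 128, 128, 126, 125, 115, 95, 67, 55, 55, 55, 55, 57, 55, 52, 54, 54, 54, 55, 53, 54, 60, 80, 104, 122, 128, 128, 129, 127, 130]
182 [112, 114, 112, 113, 114, 113, 113, 108, 92, 71, 59, 59, 59, 60, 59, 59, 61, 58, 58, 57, 59, 59, 58, 59, 69, 92, 116, 123, 125, 126, 124, 125]
186 [81, 82, 81, 82, 82, 83, 83, 80, 76, 66, 57, 59, 59, 59, 59, 59, 59, 59, 59, 58, 57, 59, 59, 55, 58, 67, 78, 81, 81, 82, 80, 81]
```

View pics/w1c.png

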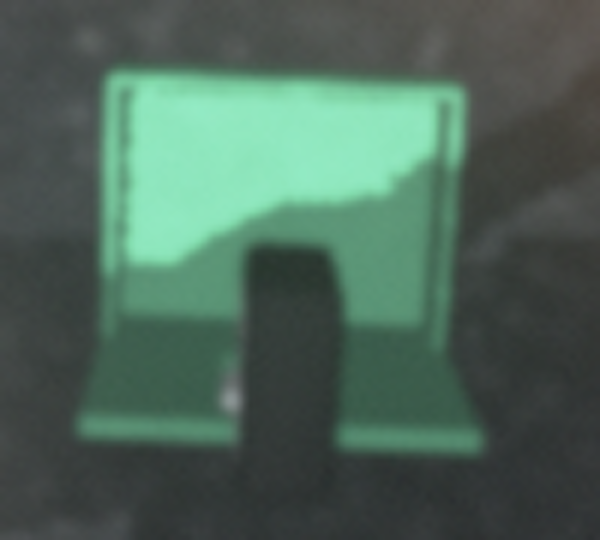

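Run:
```python
from h import *
obs=np.load('w1obs.npy',allow_pickle=True).item()
y=.392;X=np.array([np.cos(y),np.sin(y),0]);Y=np.array([-X[1],X[0],0]);O=np.array([456,-195.8,0])
for n,p in dict(gf_top=(-40,0,134),gf_bot=(-40,0,90),gb_top=(0,0,134),L=(0,40,96),Rr=(0,-40,96),trayFL=(-64,40,28),trayFR=(-64,-40,28),gLtop=(-30,9,134),gRtop=(-30,-9,134)).items():
    q=proj('wrist',O+p[0]*X+p[1]*Y+[0,0,p[2]],obs);t=proj('top',O+p[0]*X+p[1]*Y+[0,0,p[2]]); print(n,q.round(1),'crop',((q-[240,130])*6).round(0),'topz',(t-[325,205])*5//1+[400,0])
g=O-22*X+[0,0,114]
T=R.from_euler('xyz',obs['tcp_rot']).as_matrix()
tgt=g.copy(); tgt[2]=114-19
print('g',g,'shift',T.T@(tgt-obs['tool_pos']),'spin deg',np.degrees(obs['tcp_rot'][2]+np.pi-y))
```

```text
gf_top [289.6 177.5] crop [297. 285.] topz [574. 146.]
gf_bot [288.3 169.6] crop [290. 237.] topz [558. 148.]
gb_top [287.4 213.8] crop [285. 503.] topz [546.  81.]
L [319.9 205. ] crop [479. 450.] topz [471. 110.]
Rr [253.1 202.1] crop [ 79. 432.] topz [596.  59.]
trayFL [317.6 144.6] crop [466.  87.] topz [494. 211.]
trayFR [258.  141.7] crop [108.  70.] topz [612. 162.]
gLtop [297.6 187.2] crop [345. 343.] topz [553. 135.]
gRtop [280.5 186.4] crop [243. 339.] topz [582. 123.]
g [ 435.66876966 -204.20482438  114.        ] shift [ -4.66803565  10.32024059 204.46155461] spin deg 2.693823102429363
```

Request:
arm_command(increments=[0, -3, 6, 30, 1.5, 0, -5, 10, 75, 2.7, 0, -5, 10, 125, 2.7, 0, -5, 10, 165, 2.7, 0, -5, 10, 190, 2.7, 0, -5, 10, 202, 2.7, 0, -5, 10, 204, 2.7, 0, -5, 10, 204, 2.7, 1, -5, 10, 204, 2.7, 1, -5, 10, 204, 2.7, 1, -5, 10, 204, 2.7, 1, -5, 10, 204, 2.7, 1, -5, 10, 204, 2.7, 1, -5, 10, 204, 2.7, 1, -5, 10, 204, 2.7, 1, -5, 10, 204, 2.7])

```text
time: 4.7
tool_pos: [436.4, -204.5, 95.7]
tcp_rot: [3.141, -0.0, -2.755]
contact_force: [-0.2, 1.7, -2.0]
grip_width: 17.8
```

Gripped, with an opening of 17.8 mm. Next I'll lift and carry the tray to beside the board, holding it to one side so the wrist camera sees the stud.

Request:
arm_command(increments=[1, 0, 0, -8, 0, 1, 0, 0, -30, 0, 1, 0, 0, -70, 0, 1, 0, 0, -115, 0, 1, -1, 8, -150, 3, 1, -4, 28, -170, 7, 1, -9, 60, -174, 11, 1, -15, 100, -174, 15, 1, -21, 140, -174, 19, 1, -27, 180, -174, 23, 1, -33, 217, -174, 27, 1, -37, 243, -174, 31, 1, -39, 256, -174, 34, 1, -39, 260, -174, 34.8, 1, -39, 260, -174, 34.8, 1, -39, 260, -174, 34.8])

```text
time: 6.7
tool_pos: [374.6, 50.5, 269.7]
tcp_rot: [-3.141, 0.0, 2.921]
contact_force: [-0.0, -0.6, -2.3]
grip_width: 17.9
```

Run:
```python
from h import *
obs,im=snap('wrist');cv2.imwrite('pics/w2.png',im);np.save('w2obs.npy',obs,allow_pickle=True)
print(obs)
```

```text
{'time': 6.7, 'joint_positions': array([-6.93127468e-02,  2.91014868e-02,  1.79760989e+00, -3.22995240e-04,
        1.31478736e+00, -1.41924616e+00]), 'dq': array([-0.00277965,  0.00241797, -0.00180339,  0.00102498,  0.00059612,
        0.00503095]), 'tau': array([ 2.02130447e-01, -2.76045889e+01, -2.57879394e+01, -1.25621076e-02,
        9.71373939e-02, -5.81326502e-03]), 'tool_pos': array([374.62100422,  50.47658791, 269.73065504]), 'tcp_rot': array([-3.14129794e+00,  1.40004266e-04,  2.92081153e+00]), 'contact_force': array([-0.0497906 , -0.64910794, -2.34853373]), 'moment': array([ 0.04703007, -0.16380482,  0.0061808 ]), 'grip_width': 17.863653768288}
```

View pics/w2.png

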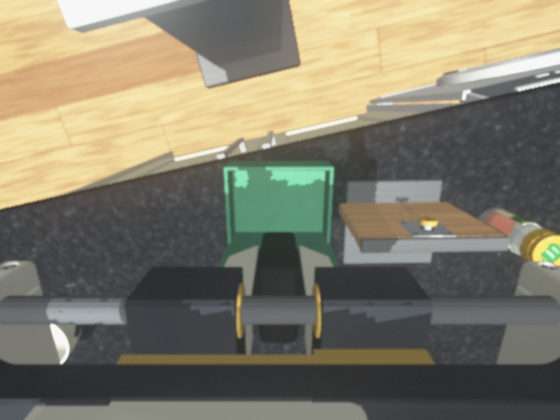

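The wrist view shows the tray held, with the board face at right: its top edge runs about (360,240)-(510,237) and the stud head is near (428,223). I'll zoom in on it, and on the board in the scene view.

Run:
```python
from h import *
im=cv2.imread('pics/w2.png');s=cv2.imread('pics/scene0.png')
a=cv2.resize(im[190:260,330:530],(800,280),interpolation=cv2.INTER_CUBIC)
b=cv2.resize(s[200:257,195:270],(421,320),interpolation=cv2.INTER_CUBIC)
c=cv2.resize(im[210:240,405:450],(379,253),interpolation=cv2.INTER_CUBIC);cc=np.zeros((320,379,3),np.uint8);cc[:253]=c
cv2.imwrite('pics/z2.png',np.vstack([a,np.hstack([b,cc])]))
for n,i,(r0,r1,c0,c1) in (('w',im,(212,234,415,442)),('s',s,(207,228,220,242))):
    hsv=cv2.cvtColor(i[r0:r1,c0:c1],cv2.COLOR_BGR2HSV)
    m=cv2.inRange(hsv,(15,110,90),(35,255,255))
    k,l,st,ce=cv2.connectedComponentsWithStats(m)
    for j in range(1,k): print(n,st[j]+[c0,r0,0,0,0],ce[j]+[c0,r0])
```

```text
w [420 217  18   9 110] [428.38181818 220.81818182]
s [240 209   2  10  20] [240.5 213.5]
s [220 212  22  16 102] [230.35294118 224.04901961]
s [228 215   5   5  23] [230.17391304 217.        ]
```

View pics/z2.png

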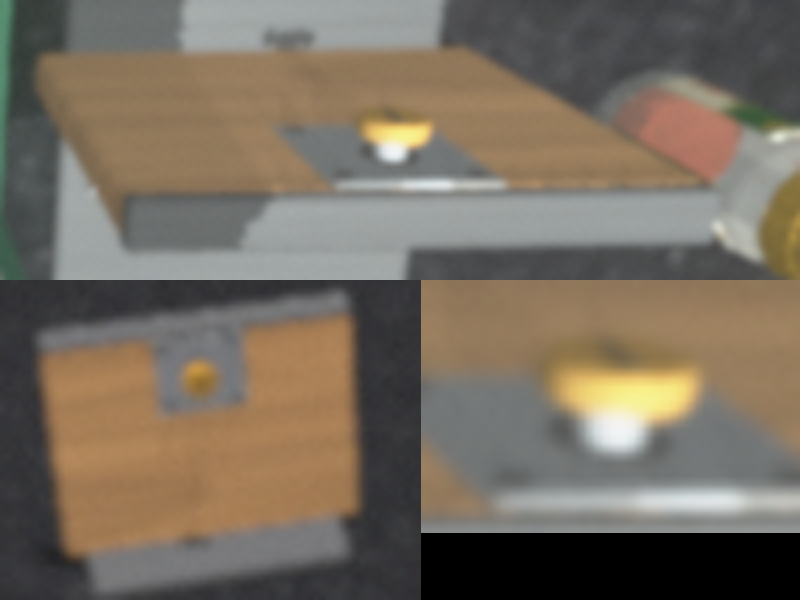

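```bash
cat > fit.py <<'E'
from h import *
from scipy.optimize import least_squares
ow=np.load('w2obs.npy',allow_pickle=True).item()
wc=lambda x,y:((x+.5)/4-.5+330,(y+.5)/4-.5+190)
sc=lambda x,y:((x+.5)/5.613-.5+195,(y-280+.5)/5.613-.5+200)
P=[('wrist',wc(128,194),(0,-75,136)),('wrist',wc(710,187),(0,75,136)),('wrist',wc(128,248),(16,-75,136)),('wrist',wc(714,243),(16,75,136)),
('wrist',wc(42,58),(0,-75,0)),('wrist',wc(466,48),(0,75,0)),
('scene',sc(40,350),(0,75,136)),('scene',sc(352,316),(0,-75,136)),('scene',sc(65,556),(0,75,0)),('scene',sc(358,515),(0,-75,0))]
S=[('wrist',wc(397,130),(-9,)),('scene',sc(200,378),(-9,))]
def frame(q): 
    c,s=np.cos(q[2]),np.sin(q[2]); return np.array([[c,-s,0],[s,c,0],[0,0,1]])
def w(q,p): return frame(q)@np.array(p,float)+[q[0],q[1],0]
pr=lambda n,X:proj(n,X,ow if n=='wrist' else None)
def run(cams):
    f=lambda q:np.concatenate([pr(n,w(q,p))-uv for n,uv,p in P if n in cams])
    return least_squares(f,[444,190,-.22],loss='huber'),f
if __name__=='__main__':
    for cams in (('wrist',),('scene',),('wrist','scene')):
        r,f=run(cams);print(cams,r.x.round(4),f(r.x).reshape(-1,2).round(1).tolist())
        for n,uv,_ in S:
            if n in cams:
                h=lambda s:pr(n,w(r.x,(-9,s[0],s[1])))-uv
                z=least_squares(h,[0,110]).x; print('  stud via',n,z.round(1))
        if len(cams)==2:
            h=lambda s:np.concatenate([pr(n,w(r.x,(-9,s[0],s[1])))-uv for n,uv,_ in S])
            print('  joint',least_squares(h,[0,110]).x)
E
python3 fit.py
```

```text
('wrist',) [ 4.494686e+02  1.957190e+02 -2.115000e-01] [[0.4, -0.2], [5.1, 0.2], [-0.7, 0.9], [0.7, 0.8], [-2.5, -4.2], [-2.0, -2.7]]
  stud via wrist [ -0.6 116.7]
('scene',) [ 4.562919e+02  1.957279e+02 -2.226000e-01] [[-0.3, -2.0], [-0.4, -2.6], [0.6, 0.9], [0.2, 1.0]]
  stud via scene [  1. 108.]
('wrist', 'scene') [ 4.496346e+02  1.960093e+02 -2.122000e-01] [[0.7, -0.1], [5.4, 0.4], [-0.4, 0.9], [1.0, 0.9], [-2.2, -4.2], [-1.8, -2.6], [0.3, -0.6], [0.3, -1.6], [1.1, 2.5], [1.0, 2.1]]
  stud via wrist [ -0.8 116.4]
  stud via scene [  2.7 112.5]
  joint [  0.61460597 113.89845737]
```

```bash
for z in 6 10; do echo z $z; sed "s/,0)),/,$z)),/g; s/,0))\]/,$z))]/" fit.py > fit2.py; python3 fit2.py; done
```

```text
z 6
('wrist',) [ 4.494283e+02  1.954861e+02 -2.115000e-01] [[0.2, -0.2], [4.9, 0.2], [-0.9, 0.9], [0.5, 0.8], [-1.9, -3.0], [-0.0, -1.5]]
  stud via wrist [ -0.4 116.6]
('scene',) [ 4.498390e+02  1.977312e+02 -2.281000e-01] [[-0.4, -0.7], [-0.2, -1.2], [0.3, 0.7], [0.4, 0.9]]
  stud via scene [  0.8 112.6]
('wrist', 'scene') [ 4.495550e+02  1.957714e+02 -2.125000e-01] [[0.5, -0.2], [5.2, 0.4], [-0.7, 0.9], [0.7, 0.9], [-1.6, -3.0], [0.2, -1.4], [0.4, -0.6], [0.4, -1.6], [1.0, 0.8], [1.0, 0.5]]
  stud via wrist [ -0.6 116.5]
  stud via scene [  2.9 112.5]
  joint [  0.84272029 113.93944238]
z 10
('wrist',) [ 4.493120e+02  1.951529e+02 -2.108000e-01] [[-0.2, -0.1], [4.5, 0.2], [-1.3, 0.9], [0.2, 0.7], [-1.6, -2.2], [1.2, -0.8]]
  stud via wrist [-1.000e-01  1.167e+02]
('scene',) [ 4.470224e+02  1.985619e+02 -2.316000e-01] [[-0.4, -0.2], [-0.1, -0.6], [0.1, 0.2], [0.4, 0.5]]
  stud via scene [  0.8 114.6]Traceback (most recent call last):
  File "fit2.py", line 19, in <module>
    r,f=run(cams);print(cams,r.x.round(4),f(r.x).reshape(-1,2).round(1).tolist())
                                          ~^^^^^
  File "fit2.py", line 15, in <lambda>
    f=lambda q:np.concatenate([pr(n,w(q,p))-uv for n,uv,p in P if n in cams])
                               ~~^^^^^^^^^^
  File "fit2.py", line 13, in <lambda>
    pr=lambda n,X:proj(n,X,ow if n=='wrist' else None)
                  ~~~~^^^^^^^^^^^^^^^^^^^^^^^^^^^^^^^^
  File "h.py", line 19, in proj
    K,W=cam(n,obs); q=K@(W[:3,:3]@np.asarray(P,float)+W[:3,3]); return q[:2]/q[2]
        ~~~^^^^^^^
  File "h.py", line 5, in cam
    c=imaging.calibration(n)
ValueError: time passes only in moves, steps and waits
```

```bash
sed -i 's/^def cam/import functools\ncal=functools.lru_cache(None)(lambda n: imaging.calibration(n))\ndef cam/; s/c=imaging.calibration(n)/c=cal(n)/' h.py
sed -i "s/wc(397,130)/wc(397,127.5)/; s/('wrist',wc(710,187),(0,75,136)),//" fit2.py; python3 fit2.py
python3 - <<'E'
from h import *
o=np.load('w2obs.npy',allow_pickle=True).item()
T=R.from_euler('xyz',o['tcp_rot']).as_matrix()
H=T@np.diag([-1,1,-1.])  # holder axes
for n,p in dict(FL=(-64,40,28),FR=(-64,-40,28),topL=(0,40,96),topR=(0,-40,96)).items():
    print(n,proj('wrist',o['tool_pos']+H@(np.array(p)-[-21.4,0,95.7]),o).round(1))
im=cv2.imread('pics/w2.png');m=cv2.inRange(cv2.cvtColor(im,cv2.COLOR_BGR2HSV),(60,80,40),(95,255,255))
ys,xs=np.where(m);print(xs.min(),xs.max(),ys.min())
for r in (163,166,175,200,230,250):
    c=np.where(m[r])[0];print(r,c.min(),c.max())
E
```

```text
('wrist',) [ 4.494309e+02  1.955777e+02 -2.113000e-01] [[0.3, -0.2], [-0.8, 0.9], [0.6, 0.8], [-1.3, -2.2], [1.5, -0.7]]
  stud via wrist [  0.3 114.8]
('scene',) [ 4.470224e+02  1.985619e+02 -2.316000e-01] [[-0.4, -0.2], [-0.1, -0.6], [0.1, 0.2], [0.4, 0.5]]
  stud via scene [  0.8 114.6]
('wrist', 'scene') [ 4.494265e+02  1.959193e+02 -2.122000e-01] [[0.6, -0.3], [-0.5, 0.8], [0.9, 0.8], [-1.0, -2.3], [1.8, -0.7], [0.3, -0.6], [0.4, -1.6], [0.8, -0.3], [0.9, -0.5]]
  stud via wrist [-1.00e-01  1.15e+02]
  stud via scene [  2.8 112.6]
  joint [  0.9694053 113.2774724]
FL [334.8 165.8]
FR [223.7 165.8]
topL [348.9 296.9]
topR [210.2 297. ]
220 559 165Traceback (most recent call last):
  File "<stdin>", line 10, in <module>
    return umr_minimum(a, axis, None, out, keepdims, initial, where)
ValueError: zero-size array to reduction operation minimum which has no identity
```

The held tray projects where expected (front edge row 165 against 165.8 predicted). The stud is at about y = +0.3, z = 114 on the board. I'll move to 40 mm in front of it at entry height.

Request:
arm_command(increments=[1, 2, 8, 0, 0, 1, 6, 30, 0, -0.5, 1, 11, 62, 0, -0.5, 1, 16, 95, 0, -0.5, 1, 20, 125, 5, -0.5, 1, 20, 145, 20, -0.5, 1, 20, 155, 45, -0.5, 1, 20, 157.7, 70, -0.5, 1, 20, 157.7, 92, -0.5, 1, 20, 157.7, 104, -0.5, 1, 20, 157.7, 108, -0.5, 1, 20, 157.7, 108, -0.5, 1, 20, 157.7, 108, -0.5])

```text
time: 8.38
tool_pos: [390.0, 209.4, 162.4]
tcp_rot: [3.141, 0.001, 2.929]
contact_force: [-0.8, -0.0, -2.2]
grip_width: 17.7
```

```bash
cat > st.py <<'E'
from h import *
o=sensors.get_obs();B=np.array([449.4,195.6,0]);a=-.2115;c,s=np.cos(a),np.sin(a);M=np.array([[c,s,0],[-s,c,0],[0,0,1]])
print('t',o['time'],'TCP board frame',(M@(o['tool_pos']-B)).round(2),'F board',(M@o['contact_force']).round(2),'yaw',(o['tcp_rot'][2]-np.pi),'rot',o['tcp_rot'].round(4),'mom',(M@o['moment']).round(2),o['grip_width'])
E
python3 st.py
python3 - <<'E'
from h import *
s=imaging.capture('scene');w=imaging.capture('wrist')
cv2.imwrite('pics/s3.png',np.hstack([cv2.resize(s[170:260,180:290],(400,327),interpolation=cv2.INTER_CUBIC),cv2.resize(w[100:427,80:480],(400,327))]))
E
```

```text
t 8.375 TCP board frame [-60.97   0.98 162.41] F board [-0.77 -0.21 -2.23] yaw -0.21211089040465536 rot [3.1409e+00 1.4000e-03 2.9295e+00] mom [ 0.14 -0.15  0.02] 17.71571879503658
```

View pics/s3.png

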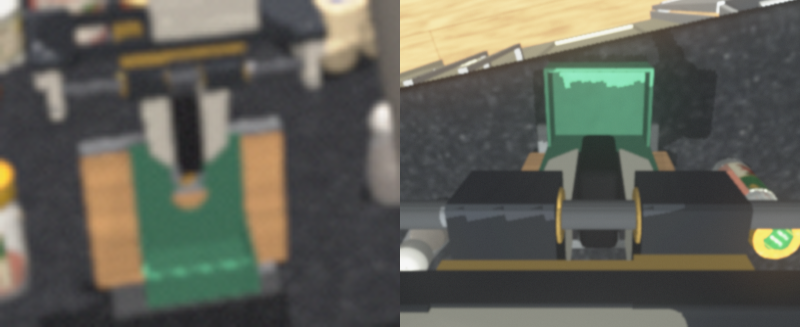

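The scene view looks through the keyhole from the robot's side, at crop (190,195). I'll close to just short of the head and compare.

Request:
arm_command(increments=[1, -4, 0, 0, 0, 1, -12, 0, 0, 0, 1, -19, 0, 0, 0, 1, -23, 0, 0, 0, 1, -24, 0, 0, 0, 1, -24, 0, 0, 0, 1, -24, 0, 0, 0])

```text
time: 9.35
tool_pos: [412.8, 204.2, 161.7]
tcp_rot: [-3.141, -0.0, 2.93]
contact_force: [-0.0, -0.6, -3.0]
grip_width: 17.8
```

```bash
python3 st.py
python3 - <<'E'
from h import *
s=imaging.capture('scene');cv2.imwrite('pics/s4raw.png',s)
c=s[180:250,195:275]
cv2.imwrite('pics/s4.png',cv2.resize(c,(640,560),interpolation=cv2.INTER_CUBIC))
E
```

```text
t 9.35 TCP board frame [-37.61   0.73 161.68] F board [ 0.11 -0.62 -3.04] yaw -0.21183409039975798 rot [-3.1415e+00 -1.0000e-04  2.9298e+00] mom [ 0.11 -0.14 -0.  ] 17.84728838427798
```

View pics/s4.png

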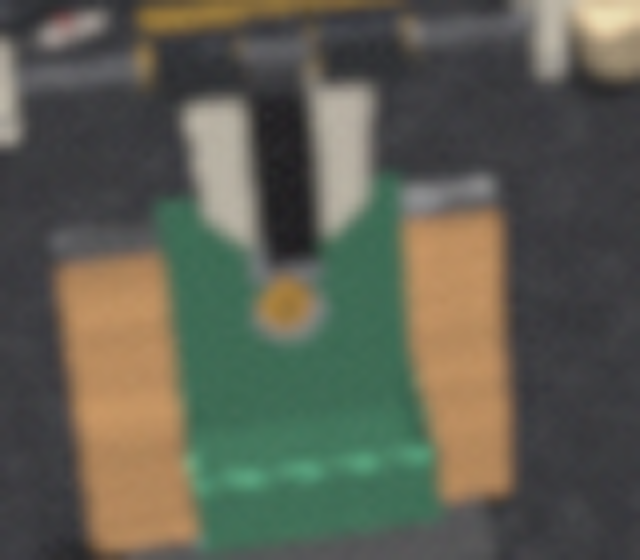

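The brass head shows inside the entry octagon: head at crop (285,304), hole sides at 254 and 327, hole bottom at about 343. I'll check it against projections, with parallax included.

Run:
```python
from h import *
B=np.array([449.4,195.6,0]);a=-.2115;X=np.array([np.cos(a),np.sin(a),0]);Y=np.array([-X[1],X[0],0])
w=lambda x,y,z:B+x*X+y*Y+[0,0,z]
cr=lambda p:((proj('scene',p)-[195,180]+.5)*8-.5).round(1)
xb=-37.6+21.4; z0=161.7-95.7; y=.5
for n,p in dict(plateTL=(xb-4,y+40,z0+96),plateTR=(xb-4,y-40,z0+96),entL=(xb-4,y+12,z0+48),entR=(xb-4,y-12,z0+48),entBotBack=(xb,y,z0+36),entBotFront=(xb-4,y,z0+36),trayL=(xb-64,y+40,z0+28),trayR=(xb-64,y-40,z0+28),trayBL=(xb-64,y+40,z0),trayBR=(xb-64,y-40,z0),boardTL=(0,75,136),boardTR=(0,-75,136),boardBL=(0,75,10),boardBR=(0,-75,10),head114=(-11.5,.5,114),head112=(-11.5,.5,112)).items(): print(n,cr(w(*p)))
s=cv2.imread('pics/s4raw.png');hsv=cv2.cvtColor(s,cv2.COLOR_BGR2HSV)
for r in range(210,226): print(r,[tuple(int(t) for t in hsv[r,c]) for c in (229,230,231)])
print([tuple(int(t) for t in hsv[217,c]) for c in range(224,240)])
g=cv2.inRange(hsv,(14,130,100),(30,255,255));g[:,:222]=0;g[:,242:]=0;g[:208]=0;g[226:]=0
ys,xs=np.where(g);print(xs.mean(),ys.mean(),xs.min(),xs.max(),ys.min(),ys.max(),'crop',(xs.mean()-195+.5)*8,(ys.mean()-180+.5)*8)
```

```text
plateTL [163.1 209. ]
plateTR [407.6 178.5]
entL [260.9 318.7]
entR [332.4 309.3]
entBotBack [297.8 336.5]
entBotFront [299.3 343.2]
trayL [198.7 486.4]
trayR [445.9 451.2]
trayBL [206.2 554.6]
trayBR [449.8 518.8]
boardTL [ 60.8 255.4]
boardTR [505.9 198.9]
boardBL [100.3 551.4]
boardBR [518.4 490.5]
head114 [293.7 299.6]
head112 [294.1 304.5]
210 [(140, 18, 42), (105, 15, 35), (165, 15, 34)]
211 [(135, 11, 48), (150, 19, 40), (158, 26, 40)]
212 [(150, 8, 61), (130, 12, 62), (135, 8, 66)]
213 [(12, 14, 89), (10, 25, 92), (6, 13, 96)]
214 [(15, 60, 119), (17, 81, 126), (15, 67, 125)]
215 [(18, 103, 143), (18, 128, 153), (18, 123, 149)]
216 [(19, 142, 158), (18, 153, 163), (19, 154, 159)]
217 [(19, 156, 165), (19, 160, 159), (18, 158, 158)]
218 [(19, 161, 163), (19, 153, 155), (19, 153, 153)]
219 [(18, 143, 161), (19, 146, 155), (19, 139, 154)]
220 [(17, 95, 153), (18, 109, 152), (17, 97, 152)]
221 [(23, 46, 132), (20, 54, 137), (22, 47, 135)]
222 [(67, 38, 120), (60, 33, 122), (64, 36, 122)]
223 [(75, 87, 109), (74, 77, 112), (74, 83, 114)]
224 [(76, 103, 106), (75, 105, 109), (75, 104, 108)]
225 [(75, 112, 107), (74, 111, 106), (75, 105, 109)]
[(75, 108, 106), (75, 95, 110), (59, 52, 113), (26, 82, 125), (19, 135, 155), (19, 156, 165), (19, 160, 159), (18, 158, 158), (19, 145, 158), (18, 104, 149), (25, 45, 126), (68, 39, 118), (74, 83, 110), (75, 108, 106), (74, 108, 109), (75, 105, 109)]
230.11764705882354 217.41176470588235 228 232 216 219 crop 284.9411764705883 303.2941176470588
```

The head sits about 1 mm to +y and 1–2 mm low relative to the hole, so I'll correct that and then advance carefully past the head's front.

Request:
arm_command(increments=[1, 0, 0.8, 1.5, 0, 1, -1, 0.8, 1.5, 0, 1, -3, 0.8, 1.5, 0, 1, -5, 0.8, 1.5, 0, 1, -7, 0.8, 1.5, 0, 1, -8, 0.8, 1.5, 0, 1, -8, 0.8, 1.5, 0, 1, -8, 0.8, 1.5, 0])

```text
time: 10.4
tool_pos: [420.9, 203.3, 160.2]
tcp_rot: [-3.141, -0.0, 2.93]
contact_force: [-0.4, 0.2, -3.4]
grip_width: 17.8
```

```bash
python3 st.py
```

```text
t 10.4 TCP board frame [-29.5    1.51 160.17] F board [-0.48  0.12 -3.39] yaw -0.21194778012388493 rot [-3.1415 -0.      2.9296] mom [ 0.12 -0.1  -0.04] 17.76881841407506
```

Request:
arm_command(increments=[1, -1.5, 0, 0, 0, 1, -3, 0, 0, 0, 1, -4.5, 0, 0, 0, 1, -5.5, 0, 0, 0, 1, -6, 0, 0, 0, 1, -6, 0, 0, 0])

```text
time: 11.15
tool_pos: [426.8, 202.0, 160.2]
tcp_rot: [-3.141, -0.0, 2.93]
contact_force: [-0.1, -0.3, -2.3]
grip_width: 18.0
```

```bash
python3 st.py
```

```text
t 11.15 TCP board frame [-23.43   1.52 160.16] F board [-0.   -0.29 -2.27] yaw -0.2119978839397736 rot [-3.1415 -0.      2.9296] mom [ 0.13 -0.1  -0.04] 18.011126447382644
```

Request:
arm_command(increments=[1, -0.7, 0, 0, 0, 1, -1.4, 0, 0, 0, 1, -2, 0, 0, 0, 1, -2, 0, 0, 0])

```text
time: 11.65
tool_pos: [428.6, 201.6, 160.2]
tcp_rot: [-3.141, -0.0, 2.93]
contact_force: [-1.7, -0.3, -1.5]
grip_width: 17.7
```

```bash
python3 st.py
```

```text
t 11.65 TCP board frame [-21.64   1.51 160.16] F board [-1.64 -0.68 -1.47] yaw -0.21193594726462095 rot [-3.1414e+00 -5.0000e-04  2.9297e+00] mom [0.16 0.12 0.02] 17.716993289597124
```

Request:
arm_command(increments=[1, -0.4, 0, 0, 0, 1, -0.8, 0, 0, 0, 1, -0.8, 0, 0, 0])

```text
time: 12.02
tool_pos: [428.8, 201.5, 160.1]
tcp_rot: [-3.141, -0.002, 2.93]
contact_force: [-5.5, 1.0, 0.8]
grip_width: 17.8
```

```bash
python3 st.py
```

```text
t 12.025 TCP board frame [-21.41   1.46 160.11] F board [-5.6  -0.14  0.79] yaw -0.21176869004812016 rot [-3.1412e+00 -1.6000e-03  2.9298e+00] mom [0.23 0.87 0.23] 17.77094361075159
```

The back plate meets the board at about 5.6 N, with x as predicted. I'll ease back a little and start pressing down.

Request:
arm_command(increments=[1, 0.4, 0, 0, 0, 1, 0.4, 0, 1.5, 0, 1, 0.4, 0, 3, 0, 1, 0.4, 0, 4.5, 0, 1, 0.4, 0, 6, 0, 1, 0.4, 0, 7.5, 0, 1, 0.4, 0, 9, 0, 1, 0.4, 0, 9, 0])

```text
time: 13.02
tool_pos: [428.7, 201.6, 150.9]
tcp_rot: [-3.141, -0.001, 2.93]
contact_force: [-4.8, 2.2, -1.5]
grip_width: 17.8
```

```bash
python3 st.py
```

```text
t 13.025 TCP board frame [-21.49   1.5  150.92] F board [-5.17  1.19 -1.53] yaw -0.21184373371717413 rot [-3.1413e+00 -1.0000e-03  2.9297e+00] mom [0.22 0.81 0.2 ] 17.750009264375127
```

Request:
arm_command(increments=[1, 0, 0, 1.5, 0, 1, 0, 0, 3, 0, 1, 0, 0, 4.5, 0, 1, 0, 0, 6, 0, 1, 0, 0, 6, 0])

```text
time: 13.65
tool_pos: [428.8, 201.6, 145.3]
tcp_rot: [-3.141, -0.001, 2.93]
contact_force: [-5.8, 1.1, 1.4]
grip_width: 17.8
```

```bash
python3 st.py
```

```text
t 13.65 TCP board frame [-21.44   1.53 145.32] F board [-5.89 -0.16  1.41] yaw -0.21160952435758373 rot [-3.1414e+00 -6.0000e-04  2.9300e+00] mom [0.23 0.97 0.3 ] 17.784253002069615
```

Request:
arm_command(increments=[1, 0.2, 0, 1.5, 0, 1, 0.2, 0, 3, 0, 1, 0.2, 0, 4.5, 0, 1, 0.2, 0, 6, 0, 1, 0.2, 0, 6, 0])

```text
time: 14.28
tool_pos: [428.8, 201.8, 139.8]
tcp_rot: [3.141, 0.0, 2.93]
contact_force: [-7.6, 0.7, 5.1]
grip_width: 17.8
```

```bash
python3 st.py
```

```text
t 14.275 TCP board frame [-21.41   1.71 139.76] F board [-7.56 -0.87  5.12] yaw -0.21143196673092124 rot [3.1413e+00 2.0000e-04 2.9302e+00] mom [0.31 1.01 0.36] 17.82020189017149
```

Request:
arm_command(increments=[1, 0.2, 0, 1, 0, 1, 0.2, 0, 2, 0, 1, 0.2, 0, 3, 0, 1, 0.2, 0, 3, 0])

```text
time: 14.78
tool_pos: [428.8, 201.8, 136.9]
tcp_rot: [3.141, 0.001, 2.93]
contact_force: [-6.0, 0.2, 5.6]
grip_width: 17.7
```

```bash
python3 st.py
```

```text
t 14.775 TCP board frame [-21.43   1.79 136.92] F board [-5.94 -1.09  5.62] yaw -0.21141673906613434 rot [3.1411e+00 7.0000e-04 2.9302e+00] mom [0.29 1.03 0.38] 17.73837318526691
```

Request:
arm_command(increments=[1, 0.2, 0, 1, 0, 1, 0.2, 0, 2, 0, 1, 0.2, 0, 2, 0])

```text
time: 15.15
tool_pos: [428.8, 201.9, 135.0]
tcp_rot: [3.141, 0.001, 2.93]
contact_force: [-6.1, 0.9, 5.5]
grip_width: 17.8
```

```bash
python3 st.py
```

```text
t 15.15 TCP board frame [-21.43   1.84 134.96] F board [-6.11 -0.43  5.54] yaw -0.21146908529904485 rot [3.1409e+00 1.1000e-03 2.9301e+00] mom [0.32 0.95 0.37] 17.776618784719513
```

Request:
arm_command(increments=[1, 0.1, 0, 1, 0, 1, 0.1, 0, 2, 0, 1, 0.1, 0, 2, 0])

```text
time: 15.52
tool_pos: [428.8, 201.9, 132.9]
tcp_rot: [3.141, 0.001, 2.93]
contact_force: [-5.4, 0.9, 5.4]
grip_width: 17.9
```

```bash
python3 st.py
```

```text
t 15.525 TCP board frame [-21.45   1.87 132.94] F board [-5.46 -0.29  5.43] yaw -0.21143460611517595 rot [3.1409e+00 1.3000e-03 2.9302e+00] mom [0.3  0.98 0.37] 17.933946547813832
```

Request:
arm_command(increments=[1, 0, 0, 0.7, 0, 1, 0, 0, 1.4, 0, 1, 0, 0, 1.4, 0])

```text
time: 15.9
tool_pos: [428.8, 201.9, 131.6]
tcp_rot: [3.141, 0.001, 2.93]
contact_force: [-5.0, 1.9, 5.8]
grip_width: 17.9
```

```bash
python3 st.py
```

```text
t 15.9 TCP board frame [-21.45   1.85 131.58] F board [-5.26  0.8   5.78] yaw -0.21149450954975046 rot [3.1409e+00 1.2000e-03 2.9301e+00] mom [0.3  0.94 0.35] 17.884419391913948
```

Request:
arm_command(increments=[1, 0, 0, 0.7, 0, 1, 0, 0, 1.4, 0, 1, 0, 0, 1.4, 0])

```text
time: 16.27
tool_pos: [428.8, 201.9, 130.6]
tcp_rot: [3.141, 0.002, 2.93]
contact_force: [-6.2, 1.1, 9.2]
grip_width: 17.7
```

```bash
python3 st.py
```

```text
t 16.275 TCP board frame [-21.43   1.88 130.59] F board [-6.25 -0.23  9.23] yaw -0.2113685878871232 rot [3.1408e+00 1.5000e-03 2.9302e+00] mom [0.26 1.13 0.34] 17.65362530959739
```

Request:
arm_command(increments=[1, 0, 0, 0.4, 0, 1, 0, 0, 0.8, 0, 1, 0, 0, 0.8, 0])

```text
time: 16.65
tool_pos: [428.9, 202.0, 130.4]
tcp_rot: [3.141, 0.002, 2.93]
contact_force: [-7.8, 0.8, 14.4]
grip_width: 17.7
```

```bash
python3 st.py
```

```text
t 16.65 TCP board frame [-21.42   1.9  130.39] F board [-7.77 -0.84 14.43] yaw -0.21121915653703827 rot [3.1406e+00 1.9000e-03 2.9304e+00] mom [-0.04  1.49  0.39] 17.667855630334135
```

A hard stop: 0.8 mm commanded gave 0.2 mm of motion and +5 N. I'll relax the load, look to confirm, then release.

Request:
arm_command(increments=[1, 0.3, 0, -0.7, 0, 1, 0.7, -0.2, -1.4, 0, 1, 0.7, -0.2, -1.4, 0])

```text
time: 17.02
tool_pos: [428.7, 202.0, 130.5]
tcp_rot: [3.14, 0.002, 2.93]
contact_force: [-0.7, 2.2, 4.0]
grip_width: 17.7
```

```bash
python3 st.py
python3 - <<'E'
from h import *
s=imaging.capture('scene')
cv2.imwrite('pics/s5.png',cv2.resize(s[180:265,185:285],(700,595),interpolation=cv2.INTER_CUBIC))
E
```

```text
t 17.025 TCP board frame [-21.55   1.89 130.53] F board [-1.18  2.01  4.04] yaw -0.21195368756401534 rot [3.1403e+00 2.2000e-03 2.9296e+00] mom [0.6  0.38 0.33] 17.698152755074222
```

View pics/s5.png

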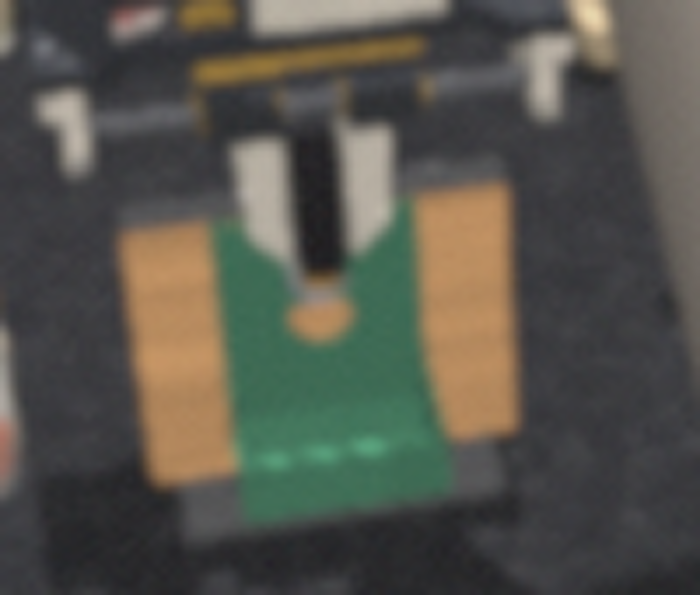

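Wood now shows through the entry at (320,320), and the brass head is above it just under the grip at (322,282), so the tray is home. I'll release and withdraw upward.

Request:
arm_command(increments=[1, 0, 0.1, -0.3, 0, 0.5, 0, 0.1, -0.3, 0, 0.4, 0, 0.1, -0.3, 0, 0.4, 0, 0.1, -0.3, 0, 0.4, 0, 0.1, -0.3, 0, 0.4, 1, 0.1, -8, 0, 0.4, 3, 0, -30, 0, 0.4, 8, 0, -65, 0, 0.4, 12, 0, -110, 0, 0.4, 15, 0, -150, 0, 0.4, 15, 0, -165, 0, 0.4, 15, 0, -165, 0, 0.4, 15, 0, -165, 0])

```text
time: 18.7
tool_pos: [412.6, 204.6, 294.2]
tcp_rot: [-3.141, -0.001, 2.93]
contact_force: [0.1, 0.5, -0.9]
grip_width: 55.3
```

```bash
python3 st.py
python3 - <<'E'
from h import *
o,w=snap('wrist');s=imaging.capture('scene')
cv2.imwrite('pics/f.png',np.hstack([cv2.resize(s[180:265,185:285],(400,340),interpolation=cv2.INTER_CUBIC),cv2.resize(w[80:420,80:480],(400,340))]))
B=np.array([449.4,195.6,0]);a=-.2115;X=np.array([np.cos(a),np.sin(a),0]);Y=np.array([-X[1],X[0],0])
for n,p in dict(FL=(-64,41.9,28),FR=(-64,-38.1,28),gripFrontTop=(-40,1.9,134),pTL=(-4,41.9,96),pTR=(-4,-38.1,96)).items():
    q=B+p[0]*X+p[1]*Y+[0,0,p[2]+34.7]; print(n,'wrist crop',(proj('wrist',q,o)-[80,80]+[400,0]).round(0),'scene crop',((proj('scene',q)-[185,180])*4).round(0))
E
```

```text
t 18.7 TCP board frame [-37.87   1.1  294.24] F board [-0.01  0.49 -0.86] yaw -0.21204918415576257 rot [-3.1408e+00 -1.2000e-03  2.9295e+00] mom [ 0.13 -0.17  0.  ] 55.33382325465323
FL wrist crop [632.  76.] scene crop [137. 264.]
FR wrist crop [567.  76.] scene crop [257. 247.]
gripFrontTop wrist crop [600. 118.] scene crop [182. 103.]
pTL wrist crop [637. 140.] scene crop [120. 129.]
pTR wrist crop [563. 141.] scene crop [239. 114.]
```

View pics/f.png

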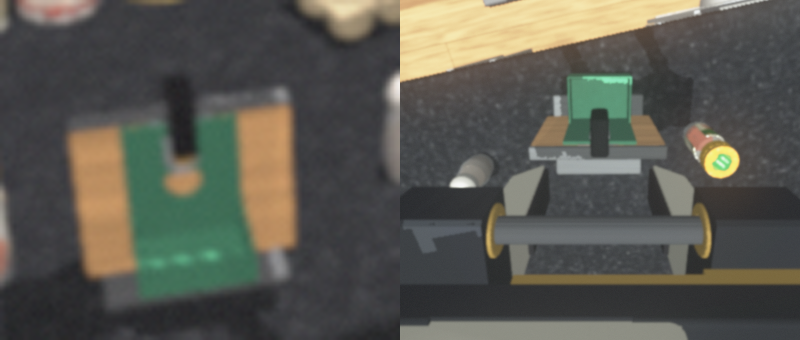

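The tray hangs upright and flat. In the wrist view its front edge is at (568–633, row 76), against 567–632 and row 76 predicted for the fully home pose. The jar and shaker are where they were. I'll hand the job in.

```bash
python3 -c "
from plant import ticket;print(ticket.close_job())"
```

```text
the job is handed in; nothing more can be done
None
```

The tray is hanging on the stud, upright and flat on the board, and the job was handed in at 18.8 s. I gripped it by the black grip and slipped the entry over the brass head until the plate met the board at about 6 N. Then I pressed it down about 30 mm to a hard stop, eased the load, opened the gripper and withdrew upward.

- **Force:** the highest reading was about 16 N at the wrist, or about 18 N once the tray's weight is counted.
- **Fully home:** the last 0.8 mm of commanded press gave only 0.2 mm of motion and 5 N more. After release, the tray's front edge in the wrist view was within about 1 px of where a fully home tray should appear. Force on the empty gripper was about 1 N.
- **Disagreement:** the cameras put the stud about 112–115 mm above the worktop, but the hard stop implies about 110.7 mm. The stop came about 30 mm below the entry position instead of 28, so the head was about 2 mm off centre in the 24 mm entry, but it went in without touching.
- **Not checked:** the stud pin's travel could not be read directly. The jar and shaker looked undisturbed in the last picture. The cup was out of that picture, and the arm kept well clear of it.

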